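# Switch on the guarded centrifuge supply

## Task

Switch on the supply unit with the red guard: with the fingertips push the guard well up from beneath its lip, and while the fingers hold it up push the toggle under it all the way over to the hinge side, then draw the fingers out and let the guard fall fully shut. Only push: grasp nothing, lift nothing but the guard, and do not shove the unit out of its place; leave the unit with the yellow guard and the things standing around as they are.

Things in the scene. Friction and masses are not known exactly. Their poses are not given: they have to be found in the camera images.
- red_unit: Switch unit with the red guard: grey box with aluminium top, 105 (x) by 90 (y) by 45 mm high, about 2 kg, loose on rubber feet (over about 8 N slides it). Origin: centre of its underside; x points to its back (the guard's hinge side), y to its left, z up; its front (-x) faces the robot within 0.3 rad. This is the one to switch.
- red_guard (a joint): Hinge of the red plastic guard, rad: 0 = shut, grows as it swings up and back, stop at 1.2. Falls shut by itself (weight and a light spring, under 1 N at the lip) whenever nothing holds it up. A hood 60 mm wide (54 mm inside), 3 mm thick; shut, its roof top is 87 mm above the unit's underside.
- red_hinge (a point): Middle of that guard's hinge line, which runs along the unit's y, at (40, 0, 51) mm in the unit's frame. Shut, the roof runs forward from above it to x = -4 mm, where the front slopes down to the ridge. The cheeks end at x = -2 mm.
- red_lip (a point): Middle of the ridge's lower edge; moves with the guard. Shut: (-10, 0, 73) mm in the unit's frame, 28 mm above the box top. From here a 50 mm wide lip is turned outward and steeply up to (-27, 0, 94) mm. Fingers pointing down or leaning forward, their tips below the lip, raise the guard by moving up and towards the hinge.
- red_toggle (a joint): The toggle beneath that guard, rad: 0 = off (leaning to the front, the lip side, by 0.4 rad), 0.8 = on (leaning to the hinge side by 0.4 rad, at its stop). Stays where it is left; about 2 N at its knob moves it. It pivots about the unit's y at (16, 0, 45) mm in the unit's frame.
- red_knob (a point): Centre of the black ball knob, 11 mm across, at the toggle's end, 30 mm from its pivot; off it lies at (4, 0, 73) mm in the unit's frame, on at (28, 0, 73) mm.
- yellow_unit: Switch unit with the yellow guard: grey box with aluminium top, 105 (x) by 90 (y) by 45 mm high, about 2 kg, loose on rubber feet (over about 8 N slides it). Origin: centre of its underside; x points to its back (the guard's hinge side), y to its left, z up; its front (-x) faces the robot within 0.3 rad. Same build as the red one; a bystander.
- yellow_guard (a joint): Hinge of the yellow plastic guard, rad: 0 = shut, grows as it swings up and back, stop at 1.2. Falls shut by itself (weight and a light spring, under 1 N at the lip) whenever nothing holds it up. A hood 60 mm wide (54 mm inside), 3 mm thick; shut, its roof top is 87 mm above the unit's underside.
- yellow_hinge (a point): Middle of that guard's hinge line, which runs along the unit's y, at (40, 0, 51) mm in the unit's frame. Shut, the roof runs forward from above it to x = -4 mm, where the front slopes down to the ridge. The cheeks end at x = -2 mm.
- yellow_lip (a point): Middle of the ridge's lower edge; moves with the guard. Shut: (-10, 0, 73) mm in the unit's frame, 28 mm above the box top. From here a 50 mm wide lip is turned outward and steeply up to (-27, 0, 94) mm. Fingers pointing down or leaning forward, their tips below the lip, raise the guard by moving up and towards the hinge.
- yellow_toggle (a joint): The toggle beneath that guard, rad: 0 = off (leaning to the front, the lip side, by 0.4 rad), 0.8 = on (leaning to the hinge side by 0.4 rad, at its stop). Stays where it is left; about 2 N at its knob moves it. It pivots about the unit's y at (16, 0, 45) mm in the unit's frame.
- yellow_knob (a point): Centre of the black ball knob, 11 mm across, at the toggle's end, 30 mm from its pivot; off it lies at (4, 0, 73) mm in the unit's frame, on at (28, 0, 73) mm.
- sample_cup: Sample cup with a yellow lid, 51 mm across, 63 mm high, loose; origin at the centre of its underside. A bystander.
- dropper_green: Dropper bottle with a green cap, 33 mm across, 76 mm high, loose; origin at the centre of its underside. A bystander.
- petri: Flat round covered dish, 63 mm across, 14 mm high, loose; origin at the centre of its underside. A bystander.
- marker: Marker pen with a green cap, lying, 13 by 125 mm, loose; origin at the centre of its underside. A bystander.

How it is judged:
By the outcome, as a careful person would: the job done as asked, in the order asked, and still so for the second after the job is handed in, with the robot touching nothing.
It also fails if it takes over 45 s, if anything falls off the work surface, if the arm or the gripper's body presses on something with over 40 N, if the wrist force passes 120 N, or if a joint passes its speed limit or range.

## Robot

A 7-joint arm with a two-finger parallel gripper is mounted at the origin on a cart in front of the work surface, level with it; the furniture and walls round the work are solid. World frame = base frame: x ahead of the robot, y to its left, z up, the work surface at z = 0. Lengths are in m, angles in rad, forces in N, time in s.
With the tool pointing down it reaches from about 0.4 to 0.85 m from the base axis. Payload 4.4 kg.
Tool frame: the origin (TCP) lies at the very end of the fingers, on their centre line; the grasp point (between the pads) lies 19 mm behind it; x points along the fingers, z is the direction in which the jaws open and shut, and the axes are right-handed (so a half turn about x gives the same grasp; the last joint's range is limited). The gripper opens to 94 mm and grips with 3 to 60 N. Pads are 16 mm wide; open, the fingers measure 119 mm over their backs; the gripper's body (75 mm by 177 mm) begins 78 mm behind the grasp point.
Start: joints at [-1.204, 0.628, 0.038, 1.517, -0.027, 0.996, -0.02], TCP at [0.273, 0.59, 0.205] pointing down, gripper open.
Joint ranges: [-3.06, 3.06], [-0.37, 2.12], [-1.25, 1.32], [0.18, 2.47], [-1.1, 4.24], [0.23, 1.98], [-2.94, 2.94]. Speed limits (rad/s): [2.57, 2.57, 3.14, 3.14, 3.14, 3.14, 3.14].

## Interface

Orientations are given as a unit quaternion [x, y, z, w].
In Python, from plant import arm, viewer, job gives the robot as it stands. The module is installed in compiled form; this text tells all that it offers.
- The arm moves only by the tool play_rows, never from a script. Its argument "targets" is a list of rows, each a list of 4 numbers: the shift along the world's x, y, z in mm, then the turn about the world's z in rad. A call has exactly 8 rows; each row shifts and turns the commanded pose from where the row before left it; what a row does not reach is not made up. A row lasts 1/8 s, in which the tool goes at most 62.5 mm and 10.7 degrees, less where a joint would pass 70% of its speed; a pose out of reach is approached as far as the arm can. A call is refused whole if a number of a shift passes 62.5 or a number of a turn 0.188, either way. A call with a gripper value outside its range is refused whole. "grip" is the opening in per cent of the stroke, from 0 (shut) to 100 (fully open), set as the call begins (left out, the last holds). The fingers move at their own pace and stop on an object; the grip force is fixed at half the most. Time passes only in rows, so rows that do not move let the fingers close, or fill a call up. It gives the time, the measured TCP pose, the force and the opening at its end, in the units of the state.
- arm.state(): the state, without advancing time (a new reading comes with each control period).
- viewer.capture(name): name is "scene" or "top"; returns (picture, depth): 420x560x3 uint8, red, green, blue; 420x560 float32, m along the optical axis (not along the pixel's ray), 0 where there is no reading.
- viewer.camera_model(name): a dict with "K" (3x3 intrinsics, pixels), "R" (3x3) and "t" (3): a world point X has camera coordinates R X + t. Camera axes: x right, y down, z forward; pixel columns grow to the right and rows downward; lengths in m; the calibration is good to about 2 mm. A picture is of the moment at which its call begins. camera_model takes no time and is no camera call.
- job.hand_in(): hands the job in, once; it reports no verdict.
The state is a dict: "clock": time; "qpos": joint angles; "joint_velocities": joint speeds; "joint_efforts": joint torques, N m; "eef_pos": TCP position; "orientation": TCP orientation; "ft_force": force on the tool from outside, world axes, zero at the start; "torque": the same for the moment, N m; "gripper_width": finger opening in m.
Only numpy, scipy, OpenCV 4.12 (cv2) and the standard library are available. Lean on these libraries where they do the work, as an engineer would, in place of code of your own. Each camera call takes 0.05 s, during which the arm holds its last target. There are 200 camera calls.

## Working session

There is one attempt and no reset: what is moved stays moved. The work goes in short steps, Python scripts to look and compute and a tool call to move; the robot and the scene stay as the last step left them, time stands still between calls to the robot, and variables do not carry over. Pictures are saved under pics/ and viewed, about 8 in all and at most 12, crops included, and the job is handed in when it is done.

Besides the shell and the picture viewer there is one more tool, called after "Emit:" as name([rows], argument=value, ...), one row to a line, values as JSON. play_rows: Moves the arm, as the interface text tells. Its arguments: {"type":"object","properties":{"targets":{"type":"array","items":{"type":"array","items":{"type":"number"}}},"grip":{"type":"number"}},"required":["targets"]}

```bash
mkdir -p pics; cat > h.py <<'E'
import numpy as np, cv2
from plant import arm, viewer, job
def cap(n):
    im,d=viewer.capture(n); m=viewer.camera_model(n)
    K,R,t=[np.array(m[k]) for k in("K","R","t")]
    v,u=np.mgrid[:420,:560]
    c=np.stack([(u-K[0,2])/K[0,0]*d,(v-K[1,2])/K[1,1]*d,d],-1)
    P=(c-t)@R
    P[d==0]=np.nan
    return im,d,P,K,R,t
def save(im,n): cv2.imwrite(f"pics/{n}.png",cv2.cvtColor(im,cv2.COLOR_RGB2BGR))
E
python3 - <<'E'
from h import *
np.set_printoptions(precision=4,suppress=True)
ims=[]
for n in("scene","top"):
    im,d,P,K,R,t=cap(n); save(im,n+"0"); print(n,K[0,0],-R.T@t,R[2])
    h=cv2.cvtColor(im,cv2.COLOR_RGB2HSV)
    for c,m in(("red",((h[...,0]<8)|(h[...,0]>172))&(h[...,1]>130)&(h[...,2]>60)),("yel",(h[...,0]>20)&(h[...,0]<33)&(h[...,1]>130))):
        nn,l,s,ce=cv2.connectedComponentsWithStats(m.astype(np.uint8))
        for i in range(1,nn):
            if s[i,4]>80: print(c,s[i],np.nanmedian(P[l==i],0),np.nanmin(P[l==i],0),np.nanmax(P[l==i],0))
print(arm.state())
E
```

```text
scene 431.72410224081244 [-0.0179  0.7965  0.5653] [ 0.4424 -0.7845 -0.4347]
red [288 189  32  20 354] [ 0.446  -0.1624  0.0852] [ 0.4037 -0.4096 -0.0013] [ 0.5369 -0.1453  0.0957]
red [121 336  17  31 258] [0.4199 0.4608 0.0662] [0.4091 0.4249 0.0498] [0.4646 0.4856 0.0739]
red [133 363  10  10  81] [0.3943 0.4761 0.0607] [0.3893 0.4659 0.0527] [0.41   0.4822 0.0643]
red [102 372  21  18 219] [0.3995 0.5177 0.0689] [0.387  0.5017 0.053 ] [0.4335 0.5227 0.0746]
red [ 77 381  12  12 102] [0.4349 0.5432 0.0621] [0.4296 0.5354 0.0535] [0.4443 0.5488 0.066 ]
red [100 388  12  14 121] [0.3898 0.539  0.069 ] [0.3849 0.5228 0.0531] [0.4136 0.5443 0.0744]
yel [271 221  19  12 182] [ 0.4298 -0.0282  0.0638] [ 0.4074 -0.0573  0.0568] [ 0.4561 -0.0087  0.0663]
yel [203 228  36  25 518] [0.5007 0.1336 0.0859] [ 0.4598 -0.0061 -0.0011] [0.6307 0.1513 0.095 ]
top 502.8910417025381 [ 0.2847 -0.0483  1.2054] [ 0.1705 -0.0026 -0.9854]
red [320 212  28  30 747] [ 0.4445 -0.1757  0.0857] [ 0.4093 -0.2085  0.0402] [ 0.4842 -0.1461  0.097 ]
yel [ 462  133   73   71 4066] [ 0.7362 -0.8263 -0.5133] [ 0.6132 -1.159  -0.9065] [ 0.9448 -0.7058 -0.4918]
yel [190 187  30  31 774] [0.5014 0.1199 0.0857] [ 0.4632  0.0882 -0.0025] [0.5541 0.1616 0.0978]
yel [260 221  22  22 378] [ 0.4361 -0.0313  0.0627] [ 0.4111 -0.0569 -0.0012] [ 0.4692 -0.0062  0.0691]
{'clock': 0.1, 'qpos': array([-1.2038,  0.6292,  0.0385,  1.5182, -0.027 ,  0.9963, -0.0201]), 'joint_velocities': array([ 0.0024,  0.0004, -0.0011, -0.0033, -0.0001, -0.0007,  0.001 ]), 'joint_efforts': array([  0.0021, -55.0799,   1.147 , -18.7118,  -0.0522,   0.0192,
         0.    ]), 'eef_pos': array([0.2723, 0.5895, 0.2047]), 'orientation': array([-0.3813,  0.5962,  0.3806,  0.5952]), 'ft_force': array([-0.6667, -0.9583, -0.0992]), 'torque': array([ 0.0179, -0.0395,  0.0112]), 'gripper_width': 0.09396728840556759}
```

View pics/scene0.png

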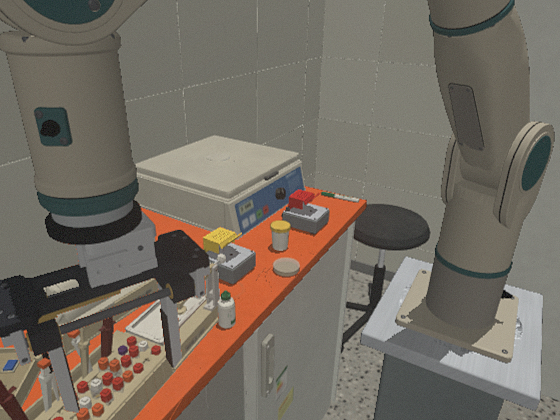

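View pics/top0.png

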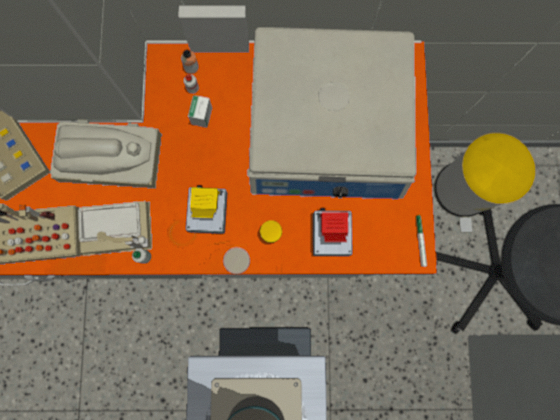

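The scene picture shows the red unit near (305,212) and the yellow near (228,255). In the top picture the red unit is at (333,232), the cup at (270,232), and a large instrument sits right behind the units at rows 30–195. Next I'll measure the red unit's pose and the instrument.

```bash
python3 - <<'E'
from h import *
from scipy.spatial.transform import Rotation as Ro
np.set_printoptions(precision=4,suppress=True)
im,d,P,K,R,t=cap("top")
h=cv2.cvtColor(im,cv2.COLOR_RGB2HSV)
# box outlines: non-orange region around the units, cast on the box top z=0.045
def cast(uv,z):
    r=np.c_[(uv[:,0]-K[0,2])/K[0,0],(uv[:,1]-K[1,2])/K[1,1],np.ones(len(uv))]@R
    c=-R.T@t; return c+r*((z-c[2])/r[:,2])[:,None]
for n,(u0,u1,v0,v1) in dict(red=(306,362,198,262),yel=(180,234,178,240)).items():
    m=np.zeros((420,560),np.uint8)
    sub=(np.abs(P[...,2]-0.045)<0.008)|(P[...,2]>0.06)
    ok=sub&(P[...,0]<0.6); m[v0:v1,u0:u1]=(ok)[v0:v1,u0:u1]
    m=cv2.morphologyEx(m,cv2.MORPH_OPEN,np.ones((3,3)))
    top=m.astype(bool)&(np.abs(P[...,2]-0.045)<0.008)
    Q=P[top][:,:2]; r=cv2.minAreaRect((Q*1000).astype(np.float32)); print(n,"top depth",r,top.sum())
    hue=h[...,0]; s=h[...,1]
    rm=((((hue<8)|(hue>172)) if n=='red' else ((hue>20)&(hue<33)))&(s>130))
    g=np.zeros_like(m); g[v0:v1,u0:u1]=rm[v0:v1,u0:u1]
    g=g.astype(bool)&(P[...,2]>0.078)&(P[...,2]<0.092)
    print("  roof",cv2.minAreaRect((P[g][:,:2]*1000).astype(np.float32)),np.nanmedian(P[g],0))
# instrument
q=P[(P[...,2]>0.1)&(P[...,0]>0.45)&(P[...,0]<1)&(P[...,1]>-.4)&(P[...,1]<.1)]
print("instr",q.min(0),np.percentile(q,[1,50,99],axis=0))
for z in(.05,.1,.15,.2,.25):
    a=q=P[(np.abs(P[...,2]-z)<.02)&(P[...,0]>0.5)&(np.abs(P[...,1]+.18)<.08)]
    if len(a): print(z,np.percentile(a[:,0],[1,5,50]),len(a))
print(Ro.from_quat(arm.state()["orientation"]).as_matrix())
c=im[190:270,290:370]; save(cv2.resize(c,(560,560),interpolation=cv2.INTER_CUBIC),"red_top")
E
```

```text
red top depth ((434.96307373046875, -175.74737548828125), (89.09899139404297, 104.1290512084961), 89.8331069946289) 839
  roof ((442.339111328125, -175.57717895507812), (59.28208541870117, 64.78565216064453), 88.84292602539062) [ 0.4464 -0.1756  0.0859]
yel top depth ((490.0133361816406, 121.00508117675781), (89.89950561523438, 104.85029602050781), 87.50817108154297) 812
  roof ((498.0795593261719, 119.5116958618164), (59.75959014892578, 68.53193664550781), 88.46522521972656) [0.5014 0.1202 0.086 ]
instr [ 0.5349 -0.3999  0.1   ] [[ 0.5445 -0.3661  0.1035]
 [ 0.7405 -0.1659  0.1419]
 [ 0.9415  0.08    0.1779]]
0.05 [0.5168 0.5192 0.5332] 640
0.1 [0.5236 0.537  0.5549] 1230
0.15 [0.5502 0.563  0.7224] 11156
0.2 [0.9365 0.9368 0.9389] 58
[[-0.0006 -0.9078  0.4194]
 [-0.0012  0.4194  0.9078]
 [-1.      0.     -0.0014]]
```

View pics/red_top.png

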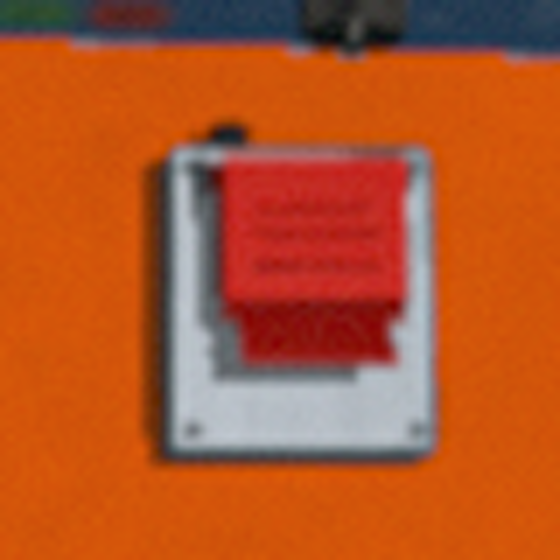

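Emit:
play_rows([
  [25,-50,0,0],
  [30,-57,0,0],
  [30,-57,0,0],
  [30,-57,0,0],
  [30,-57,0,0],
  [30,-57,0,0],
  [0,-57,0,0],
  [0,-57,0,0],
], grip=0)

```text
clock: 1.15
eef_pos: [0.4432, 0.1474, 0.2053]
orientation: [-0.381, 0.596, 0.381, 0.596]
ft_force: [0.7, 0.1, -0.3]
gripper_width: 0.0175
```

Emit:
play_rows([
  [0,-55,0,0],
  [0,-55,0,0],
  [0,-55,0,0],
  [0,-55,0,0],
  [-30,-40,0,0],
  [-20,-25,0,0],
  [0,0,0,0],
  [0,0,0,0],
])

```text
clock: 2.15
eef_pos: [0.394, -0.1347, 0.2056]
orientation: [-0.381, 0.595, 0.381, 0.596]
ft_force: [-0.3, -0.0, 0.2]
gripper_width: 0.0004
```

```bash
python3 - <<'E'
from h import *
np.set_printoptions(precision=4,suppress=True)
im,d,P,K,R,t=cap("scene"); s=arm.state(); p=s["eef_pos"]; print(s)
q=K@(R@p+t); u=q[:2]/q[2]; print(u)
save(cv2.resize(im[110:250,220:380],(640,560),interpolation=cv2.INTER_CUBIC),"close1")
E
```

```text
{'clock': 2.2, 'qpos': array([ 0.1682,  0.3018,  0.1201,  2.1308, -0.0555,  0.7112,  1.4648]), 'joint_velocities': array([-0.0102,  0.0024,  0.0003, -0.0009,  0.0019,  0.0005,  0.0017]), 'joint_efforts': array([  0.5456, -32.7388,   1.2704, -14.3211,   0.0382,   0.0901,
        -0.0042]), 'eef_pos': array([ 0.3942, -0.1344,  0.2055]), 'orientation': array([-0.3816,  0.595 ,  0.3815,  0.5956]), 'ft_force': array([0.67  , 0.6254, 0.7789]), 'torque': array([-0.0105, -0.0024, -0.0171]), 'gripper_width': 0.0003967624254015383}
[314.8799 161.8725]
```

View pics/close1.png

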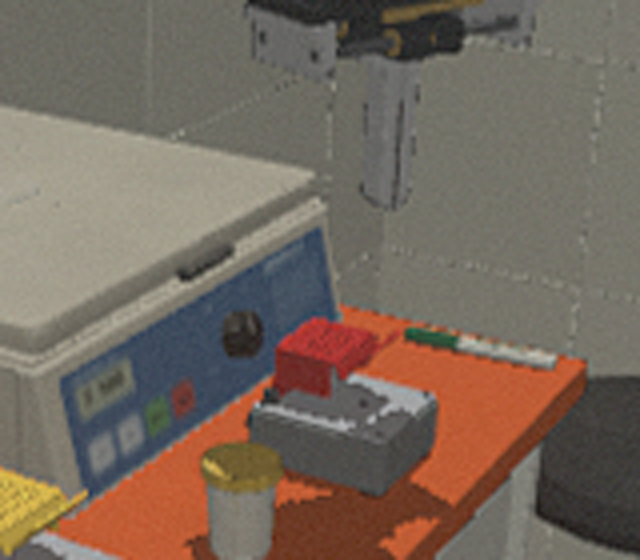

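The close view shows the shut fingertips at (388,200), clear of everything. The red guard is at (325,355) with its lip pointing to the robot. I'll move in front of the lip and go down.

Emit:
play_rows([
  [-9,-15,0,0],
  [-8,-15,0,0],
  [0,0,-30,0],
  [0,0,-40,0],
  [0,0,-40,0],
  [0,0,-25,0],
  [0,0,-10,0],
  [0,0,0,0],
])

```text
clock: 3.2
eef_pos: [0.3766, -0.1648, 0.0602]
orientation: [-0.381, 0.595, 0.382, 0.595]
ft_force: [-0.6, 0.5, 0.2]
gripper_width: 0.0005
```

```bash
python3 - <<'E'
from h import *
s=arm.state(); print(s["eef_pos"],s["ft_force"])
im,d,P,K,R,t=cap("scene"); 
a=cv2.resize(im[170:240,265:345],(400,350),interpolation=cv2.INTER_CUBIC)
im,d,P,K,R,t=cap("top"); 
b=cv2.resize(im[190:270,300:380],(350,350),interpolation=cv2.INTER_CUBIC)
save(np.hstack([a,b]),"close2")
E
```

```text
[ 0.37655988 -0.16480246  0.06022525] [-0.62449675  0.47865812  0.2423934 ]
```

View pics/close2.png

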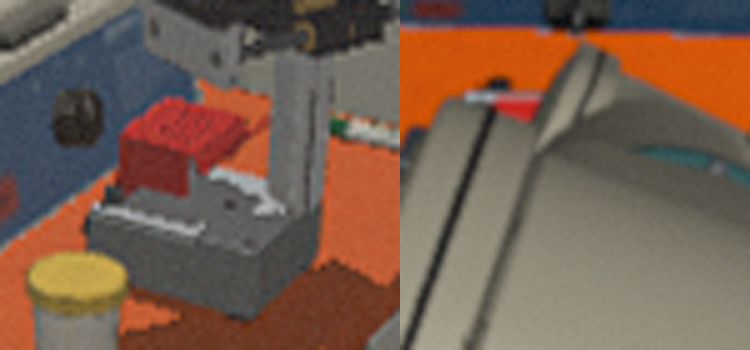

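Emit:
play_rows([
  [12,0,0,0],
  [6,0,0,0],
  [4,0,6,0],
  [5,0,6,0],
  [6,0,6,0],
  [6,0,5,0],
  [6,0,3,0],
  [3,0,0,0],
])

```text
clock: 4.3
eef_pos: [0.4252, -0.1656, 0.0867]
orientation: [-0.381, 0.595, 0.381, 0.596]
ft_force: [-0.8, -0.0, 0.9]
gripper_width: 0.0004
```

```bash
python3 - <<'E'
from h import *
s=arm.state(); print(s["eef_pos"],s["ft_force"])
im,d,P,K,R,t=cap("scene"); 
save(cv2.resize(im[170:240,265:345],(640,560),interpolation=cv2.INTER_CUBIC),"close3")
E
```

```text
[ 0.42518391 -0.16555852  0.08674427] [-0.75145958 -0.04798718  0.90097658]
```

View pics/close3.png

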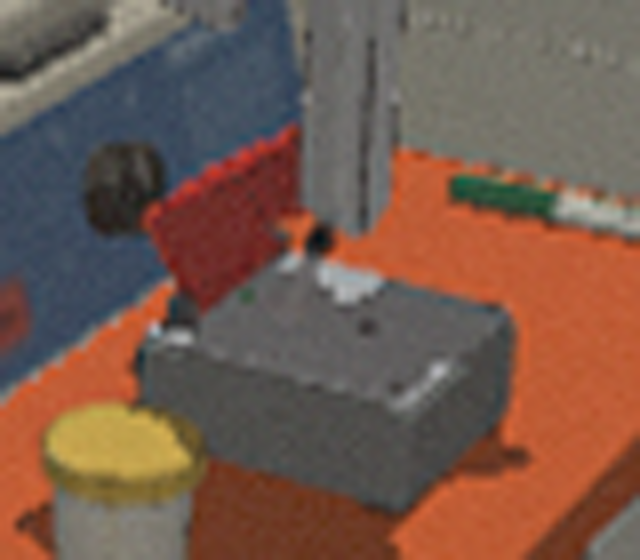

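The picture shows the guard held up by the finger, with the black knob exposed at (318,237), still off and just ahead of the fingertips. Next: lower beside the knob, then push.

Emit:
play_rows([
  [0,0,-5,0],
  [0,0,-5,0],
  [0,0,-5,0],
  [0,0,-4,0],
  [3,0,0,0],
  [4,0,0,0],
  [4,0,0,0],
  [4,0,0,0],
])

```text
clock: 5.35
eef_pos: [0.4389, -0.165, 0.0675]
orientation: [-0.381, 0.596, 0.381, 0.595]
ft_force: [-3.3, 1.2, 2.5]
gripper_width: 0.0003
```

Emit:
play_rows([
  [3,0,0,0],
  [3,0,0,0],
  [2,0,0,0],
  [2,0,0,0],
  [1,0,0,0],
  [0,0,0,0],
  [0,0,0,0],
  [0,0,0,0],
])

```text
clock: 6.35
eef_pos: [0.4501, -0.1654, 0.0674]
orientation: [-0.381, 0.596, 0.381, 0.596]
ft_force: [-2.6, 1.5, -1.3]
gripper_width: 0.0007
```

```bash
python3 - <<'E'
from h import *
s=arm.state(); print(s["eef_pos"],s["ft_force"])
im,d,P,K,R,t=cap("scene"); 
save(cv2.resize(im[170:240,265:345],(640,560),interpolation=cv2.INTER_CUBIC),"close4")
E
```

```text
[ 0.45005223 -0.16543806  0.06742523] [-2.59744559  1.4515008  -1.30115444]
```

View pics/close4.png

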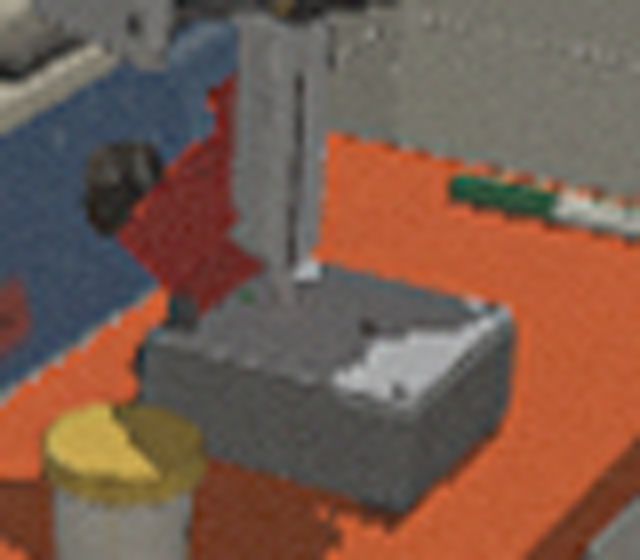

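The guard is now higher, the unit hasn't moved, and the knob is hidden behind the fingers near (280,270). I'll push on in small steps until the force rises at the stop.

Emit:
play_rows([
  [1,0,0,0],
  [1,0,0,0],
  [0.5,0,0,0],
  [0,0,0,0],
  [0,0,0,0],
  [0,0,0,0],
  [0,0,0,0],
  [0,0,0,0],
])

```text
clock: 7.4
eef_pos: [0.4515, -0.1654, 0.0673]
orientation: [-0.38, 0.596, 0.381, 0.595]
ft_force: [-5.5, 0.7, 1.1]
gripper_width: 0.0005
```

```bash
python3 -c "
from h import *
for i in range(3):
    viewer.capture('top'); s=arm.state(); print(s['eef_pos'],s['ft_force'])"
```

```text
[ 0.45155943 -0.16541309  0.06734236] [-4.72924691  1.02060354 -0.67329803]
[ 0.45152491 -0.1654097   0.06732639] [-5.01254987  0.44645842  0.54743389]
[ 0.45158581 -0.16540456  0.06734406] [-5.693461    1.06320412 -0.33617168]
```

Emit:
play_rows([
  [0.5,0,0,0],
  [0,0,0,0],
  [0,0,0,0],
  [0,0,0,0],
  [0,0,0,0],
  [0,0,0,0],
  [0,0,0,0],
  [0,0,0,0],
])

```text
clock: 8.55
eef_pos: [0.4516, -0.1654, 0.0673]
orientation: [-0.38, 0.597, 0.381, 0.595]
ft_force: [-5.3, 0.8, 0.6]
gripper_width: 0.0003
```

```bash
python3 - <<'E'
from h import *
for i in range(3):
    im,d,P,K,R,t=cap("scene"); s=arm.state(); print(s['eef_pos'],s['ft_force'])
h=cv2.cvtColor(im,cv2.COLOR_RGB2HSV); m=((h[...,0]<8)|(h[...,0]>172))&(h[...,1]>130)&(P[...,2]>.05)&(P[...,1]<-.1)&(P[...,1]>-.25)
print(P[m].min(0),P[m].max(0))
E
```

```text
[ 0.4516065  -0.16541437  0.06730938] [-5.27926626  0.36361376  0.41418593]
[ 0.45160803 -0.16540876  0.06732327] [-4.9909516   1.01716401  1.71760619]
[ 0.45162376 -0.16537929  0.06732684] [-4.60729961  0.37129284  1.18559334]
[ 0.45810492 -0.20889467  0.05093867] [ 0.52938002 -0.11678215  0.13195241]
```

Emit:
play_rows([
  [0.7,0,0,0],
  [0.7,0,0,0],
  [0,0,0,0],
  [0,0,0,0],
  [0,0,0,0],
  [0,0,0,0],
  [0,0,0,0],
  [0,0,0,0],
])

```text
clock: 9.7
eef_pos: [0.4518, -0.1654, 0.0672]
orientation: [-0.38, 0.597, 0.382, 0.595]
ft_force: [-7.3, -0.2, 2.2]
gripper_width: 0.0001
```

```bash
python3 - <<'E'
from h import *
for i in range(3):
    im,d,P,K,R,t=cap("scene"); s=arm.state(); print(s['eef_pos'],s['ft_force'])
save(cv2.resize(im[170:240,265:345],(640,560),interpolation=cv2.INTER_CUBIC),"close5")
a=cv2.imread("pics/scene0.png")[...,::-1]
# unit shift: compare box front/side region to the earlier picture
g=lambda x:cv2.cvtColor(np.ascontiguousarray(x),cv2.COLOR_RGB2GRAY)
T=g(a)[214:234,284:330]; r=cv2.matchTemplate(g(im)[208:240,278:336],T,cv2.TM_CCOEFF_NORMED); print(cv2.minMaxLoc(r))
E
```

```text
[ 0.45178582 -0.16537376  0.06721055] [-7.05853758 -0.7692671   1.96186805]
[ 0.45180833 -0.16536175  0.06723389] [-7.95627048  0.75135195  1.6445265 ]
[ 0.45177952 -0.16538816  0.06722521] [-7.2370999   0.75835313  1.3067834 ]
(-0.2975071370601654, 0.7704705595970154, (12, 12), (6, 6))
```

View pics/close5.png

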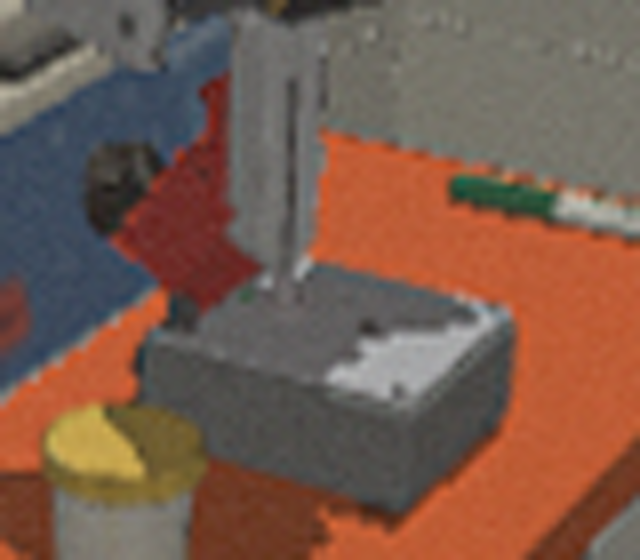

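The force rose to about 7 N while the tip moved only 0.2 mm, and the unit's image is unmoved, so the toggle is at its stop. I'll draw back partway and look at the knob while the guard is still held.

Emit:
play_rows([
  [-3,0,0,0],
  [-4,0,0,0],
  [-5,0,0,0],
  [-5,0,0,0],
  [-5,0,0,0],
  [-4,0,0,0],
  [0,0,0,0],
  [0,0,0,0],
])

```text
clock: 10.85
eef_pos: [0.4287, -0.1655, 0.0675]
orientation: [-0.381, 0.596, 0.381, 0.596]
ft_force: [-0.6, 0.7, 0.1]
gripper_width: 0.0002
```

```bash
python3 - <<'E'
from h import *
im,d,P,K,R,t=cap("scene"); s=arm.state(); print(s['eef_pos'],s['ft_force'])
for n,x in(("off",.439),("on",.463)):
    q=K@(R@np.array([x,-.1757,.073])+t); u=q[:2]/q[2]; print(n,(u-[265,170])*8)
save(cv2.resize(im[170:240,265:345],(640,560),interpolation=cv2.INTER_CUBIC),"close6")
E
```

```text
[ 0.42873476 -0.16549957  0.06752573] [ 0.14694418  0.23977156 -0.01615604]
off [308.45759853 244.23167027]
on [245.95488714 228.72942756]
```

View pics/close6.png

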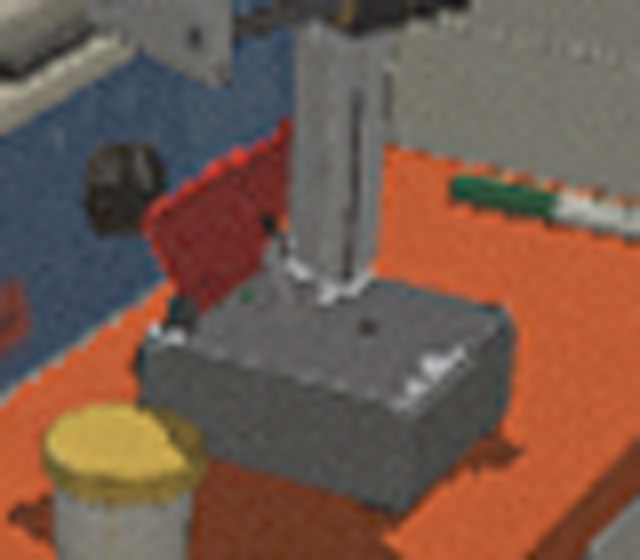

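The knob now shows at about (268,222), partly behind the cheek. It was at (318,237) when off, and the predicted on position is about (256,222), so the toggle is on. Now I'll draw the fingers fully out and away.

Emit:
play_rows([
  [-5,0,0,0],
  [-6,0,0,0],
  [-8,0,0,0],
  [-10,0,0,0],
  [-12,0,0,0],
  [-12,0,0,0],
  [0,0,0,0],
  [0,0,0,0],
])

```text
clock: 11.9
eef_pos: [0.3761, -0.1656, 0.0676]
orientation: [-0.381, 0.595, 0.381, 0.596]
ft_force: [-0.1, 0.9, -0.8]
gripper_width: 0.0004
```

Emit:
play_rows([
  [0,0,20,0],
  [0,0,35,0],
  [0,0,35,0],
  [0,0,35,0],
  [0,0,30,0],
  [15,50,0,0],
  [20,50,0,0],
  [10,50,0,0],
])

```text
clock: 12.9
eef_pos: [0.4221, -0.0136, 0.2229]
orientation: [-0.381, 0.595, 0.381, 0.596]
ft_force: [-0.6, 0.3, -0.2]
gripper_width: 0.0003
```

Emit:
play_rows([
  [10,55,0,0],
  [0,55,0,0],
  [0,55,0,0],
  [0,50,0,0],
  [0,30,0,0],
  [0,0,0,0],
  [0,0,0,0],
  [0,0,0,0],
])

```text
clock: 13.9
eef_pos: [0.4308, 0.228, 0.2225]
orientation: [-0.38, 0.596, 0.38, 0.596]
ft_force: [-1.4, 0.4, 0.5]
gripper_width: 0.0008
```

```bash
python3 - <<'E'
from h import *
im,d,P,K,R,t=cap("top"); s=arm.state(); print(s['clock'],s['eef_pos'],s['ft_force'])
h=cv2.cvtColor(im,cv2.COLOR_RGB2HSV); hue=h[...,0]
m=((hue<8)|(hue>172))&(h[...,1]>130)&(P[...,2]>.078); m[:,:306]=0; m[:,362:]=0
print(np.median(P[m],0),P[m].max(0),m.sum())
w=np.zeros(m.shape,bool); w[198:262,306:362]=1
print(cv2.minAreaRect((P[w&(np.abs(P[...,2]-.045)<.008)][:,:2]*1000).astype(np.float32)))
b=cv2.resize(im[170:280,150:440],(700,266),interpolation=cv2.INTER_CUBIC)
im=cap("scene")[0]
a=cv2.resize(im[170:250,205:385],(700,311),interpolation=cv2.INTER_CUBIC)
save(np.vstack([a,b]),"end")
E
```

```text
13.95 [0.43083301 0.22813964 0.22258408] [ 0.01803106 -0.82457156  0.73932743]
[ 0.44476472 -0.17578406  0.0857171 ] [ 0.47490106 -0.14612053  0.0976786 ] 708
((449.227294921875, -176.11114501953125), (89.66404724121094, 133.30690002441406), 89.53571319580078)
```

View pics/end.png

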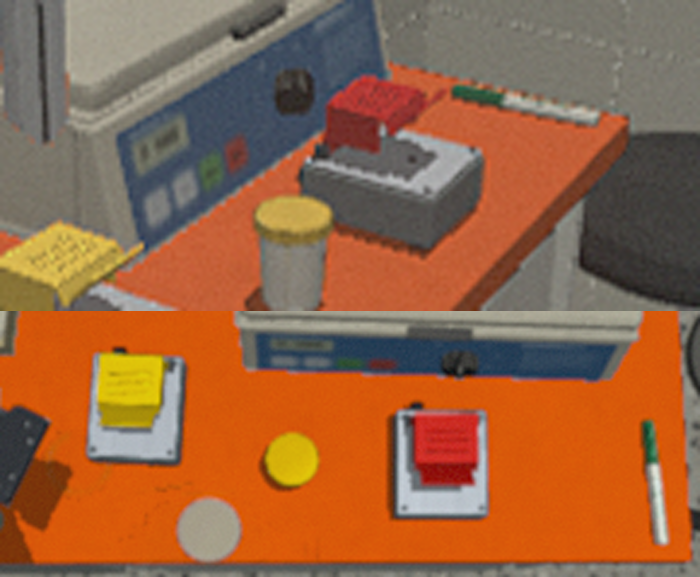

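The final picture shows the red guard shut (roof at z = 86 mm, as before), the unit in place, and the yellow unit, cup, dish and pen where they were. Handing in.

```bash
python3 -c "
from plant import job; print(job.hand_in())"
```

```text
the job is handed in; nothing more can be done
None
```

I raised the red guard with the closed fingertips, pushed the toggle over to the hinge side under it, drew the fingers out, let the guard fall shut, and handed the job in at about 14 s.

**Toggle:**
- At the end of the push the force rose from about 3 N to 7 N while the tip moved only 0.2 mm, so I took that as its stop.
- The stop came about 1.5 mm before the computed point, which is within the position error.
- In the view with the guard half open, the knob showed near its "on" place, though partly hidden by the guard's cheek.
- I did not see the toggle again after the guard closed.

**Guard and surroundings:**
- The guard's roof is back at 86 mm, the same as before the job.
- By eye, the red unit, yellow unit, cup, dish and pen look unmoved. The dropper bottle was not in the last crops I viewed, but the arm never came near it.
- The last numeric check of the red unit's outline disagreed: 133 mm long instead of 104 mm. I think the window caught part of the instrument behind it, since the roof position stayed within 2 mm.

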